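Shut the brush chest: break its lid stay, lower the lid gently

ROBOT

A 6-joint arm with a two-finger parallel gripper is mounted at the origin on the work surface. World frame = base frame: x ahead of the robot, y to its left, z up, the work surface at z = 0. Lengths are in mm, angles in rad, forces in N, time in s.
With the tool pointing down it reaches from about 350 to 850 mm from the base axis. Payload 8.1 kg.
Tool frame: the origin (TCP) lies on the centre line of the jaws, within the pads' length; the fingertips stand 8 mm ahead of it and the grasp point (between the pads) lies 11 mm behind it; z points along the fingers, y is the line along which they close (so a half turn about z gives the same grasp; the last joint's range is limited). The gripper opens to 93 mm and grips with 3 to 60 N. Pads are 15 mm wide; open, the fingers measure 128 mm over their backs; the gripper's body (75 mm by 188 mm) begins 65 mm behind the grasp point.
Start: joints at [-1.233, 0.13, 1.488, -0, 1.523, -0.085], TCP at [246.209, -547.162, 226.635] pointing down, gripper open.
Joint ranges: [-2.96, 2.96], [-0.89, 2.26], [0.02, 2.5], [-1.34, 4.48], [0, 2.73], [-2.66, 2.66]. Speed limits (rad/s): [2.39, 2.39, 2.79, 3.14, 3.14, 3.14].

INTERFACE

Orientations are given as a unit quaternion [w, x, y, z].
In Python, from plant import read_state, camera, camera_info, sign_off, recognise, cut_out, landmark_of gives the robot as it stands. The module is installed in compiled form; this text tells all that it offers.
- The arm moves only by the tool carry_out, never from a script. Its argument "steps" is one flat list of numbers, 7 for each row, row after row: the turn, a rotation vector about the tool's x, y, z as a fraction of full scale, then the shift along the tool's x, y, z as a fraction of full scale, then the closure in counts, from 0 (fully open) to 255 (shut). A call has 1 to 10 rows; each row is the pose to reach, as a shift and turn from the pose commanded when the call began, along the tool's axes at that moment, turning the shorter way round; what a row does not reach only later rows make up. Full scale, the value 1, is 0.15 m for a shift and 180 degrees for a turn. A row lasts 1/8 s, in which the tool goes at most 62.5 mm and 10.7 degrees, less where a joint would pass 70% of its speed; a pose out of reach is approached as far as the arm can. A call with a number of a shift or a turn outside -1 to 1 is refused whole. A call with a gripper value outside its range is refused whole. The fingers move at their own pace and stop on an object; the grip force is fixed at half the most. Time passes only in rows, so rows that repeat a pose let the fingers close. It gives the time, the measured TCP pose, the force, the opening and the grip force at its end, in the units of the state.
- read_state(): the state, without advancing time (a new reading comes with each control period).
- camera(name): name is "scene" or "top" or "wrist"; returns the picture (420x560x3 uint8, blue, green, red); there is no depth.
- camera_info(name): a dict with "fx", "fy", "cx", "cy" (pixels), "world_from_camera" (4x4, takes a point from camera to world coordinates); the wrist camera has in their place "tool_from_camera" (4x4, takes a point from camera to tool coordinates, whose origin is the TCP and whose axes are the flange's). Camera axes: x right, y down, z forward; pixel columns grow to the right and rows downward; lengths in mm; the calibration is good to about 2 mm. A picture is of the moment at which its call begins: read the wrist's pose just before it. camera_info takes no time and is no camera call.
- sign_off(): hands the job in; it is judged then, once.
Trained networks look in the newest picture that a camera, given by its name, has taken for a name from the list of things; names that differ only in an ending like _2 or _b are one class to them, and where a whole thing is asked for, a point or a joint stands for the part that bears it (a point fixed in the world has none). Each returns a list of dicts, best first, with "confidence" (0 to 1); they miss things now and then, are a little off and sometimes report something else, mostly with a low value. They report only what shows in the picture. A call takes as long as a camera call.
- recognise(camera, target): "point" ([x, y, z] in mm, in world coordinates, good to about 4 mm: the middle of the surface that is visible of it).
- cut_out(camera, target): "mask" (420x560 bool, what is visible of it).
- landmark_of(camera, target): "point" ([x, y, z] in mm, in world coordinates, good to about 4 mm: a listed point, or the origin of a listed thing).
The state is a dict: "t": time; "joints": joint angles; "qvel": joint speeds; "effort": joint torques, N m; "tcp_pos": TCP position; "ee_rot": TCP orientation; "ft_force": force on the tool from outside, world axes, zero at the start; "wrist_torque": the same for the moment, N m; "grip_width": opening from 0.0 (shut) to 1.0 (fully open); "grip_force": force on a finger pad.
Only numpy, scipy, OpenCV 4.12 (cv2) and the standard library are available. Lean on these libraries where they do the work, as an engineer would, in place of code of your own. Each camera call takes 0.05 s, during which the arm holds its last target. There are 200 camera calls.

TASK

The brush chest on the painting bench stands open, its lid propped by a locked folding stay; shut it. Break the stay at its yellow knuckle, pushing it in towards the lid's hinge until the stay is clearly folded past straight while the lid still stands up, then lower the lid slowly, under control (the red pull bar is its handle), until it is fully shut, and let go. Do not let the lid drop or slam, and leave the paint can, the two tins and the can lid on the bench where they are.

Things in the scene. Friction and masses are not known exactly. Their poses are not given: they have to be found in the camera images.
- chest: open plywood brush chest fixed on the bench, 210 (its x) x 320 (y) x 90 mm high, walls 8 mm. Origin: centre of its underside, on the bench. Its x axis points level from the front (robot side) to the back, y to its left, z up; turned at most 0.35 rad from squarely facing the robot. The folding lid stay is just inside the left (+y) wall.
- lid_hinge (a point): middle of the lid's hinge line, which lies along the chest's y at the top of the back wall: chest x = +105, y = 0, z = 90 mm.
- lid (a joint): green plywood lid, 210 x 320 x 10 mm, 0.4 to 0.7 kg. 0 = open as found, 1.31 rad (75 degrees) above level, leaning a little to the front; grows as it closes; 1.31 = fully shut, flat on the rim. Stiff hinge: once the stay is broken the lid still stays up near its open position, but after about 0.25 rad it can fall by its own weight and slam.
- lid_pull (a point): middle of the red round pull bar, 14 mm thick, 120 mm long between two dark arms, parallel to the hinge. It stands 45 mm beyond the lid's free edge: 255 mm from the hinge line along the lid and 5 mm outside (above, when shut) the lid's underside plane. Chest x, z: +44, 338 mm when open; -150, 95 mm when shut. It can turn between gripping fingers as the lid swings.
- knuckle_boss (a point): middle of the yellow round boss on the stay's knuckle, 22 mm thick, 45 mm long, axis along the chest's y. Locked: at chest x = -9, y = +108, z = 155 mm. To break the stay push it square to the links, back to the hinge and down (31 degrees below level), about 30 mm, with under 10 N; straight after 12 mm. While the stay is locked, pushing the lid does not close it.
- stay_pivot (a point): lower pivot of the stay on the left wall: chest x = -55, y = +134, z = 55 mm. Two flat steel links of 110 mm run from here to the knuckle and on to the lid, 160 mm from the hinge. A broken stay folds on into the chest as the lid comes down.
- knuckle (a joint): fold of the stay: 0 = locked (12.6 degrees past straight, against its stop), 0.22 = dead straight, more = broken and folding; about 3.1 with the lid shut.
- paint_can: bystander: big white paint can, 166 mm across, 190 mm high, on the left; origin: centre of its underside.
- tin_blue: bystander: tin with a blue band, 100 mm across, 100 mm high, on the right; origin: centre of its underside.
- tin_grey: bystander: tin with a grey band, 100 mm across, 100 mm high, on the right; origin: centre of its underside.
- can_lid: bystander: dark steel can lid, 150 mm across, 8 mm thick, lying on the left at the back; origin: centre of its underside.

How it is judged:
By the outcome, as a careful person would: the job done as asked, in the order asked, and still so for the second after the job is handed in, with the robot touching nothing.
It also fails if it takes over 56 s, if anything falls off the work surface, if the arm or the gripper's body presses on something with over 40 N, if the wrist force passes 120 N, or if a joint passes its speed limit or range.

## Working session

There is one attempt and no reset: what is moved stays moved. The work goes in short steps, Python scripts to look and compute and a tool call to move; the robot and the scene stay as the last step left them, time stands still between calls to the robot, and variables do not carry over. Pictures are saved under pics/ and viewed, at most 10 in all, crops included, and the job is handed in when it is done.

Besides the shell and the picture viewer there is one more tool, called after ">>>" as a command line: name --argument value ..., lists and objects as JSON in quotes. carry_out: Moves the arm, as the interface text tells. Shift numbers are shares of 0.15 m and turn numbers shares of 180 degrees, none past 1 either way. Its arguments: {"type":"object","properties":{"steps":{"type":"array","items":{"type":"number"}}},"required":["steps"]}

```bash
mkdir -p pics; ls; python3 - <<'E'
from plant import *
import cv2,numpy as np
s=read_state();print(s)
a=camera("scene");b=camera("top")
cv2.imwrite("pics/a.png",a);cv2.imwrite("pics/b.png",b)
for c in("scene","top"):
  print(c,camera_info(c)["world_from_camera"].round(2).tolist() if hasattr(camera_info(c)["world_from_camera"],'round') else camera_info(c)["world_from_camera"])
  for n in["chest","lid_hinge","lid_pull","knuckle_boss","stay_pivot","paint_can","tin_blue","tin_grey","can_lid"]:
    r=landmark_of(c,n);print(n,[(np.round(q["point"],0).tolist(),round(q["confidence"],2)) for q in r[:2]])
E
```

```text
pics
{'t': 0.0, 'joints': array([-1.23339431e+00,  1.31184686e-01,  1.48925256e+00,  3.19800686e-05,
        1.52302081e+00, -8.53870879e-02]), 'qvel': array([ 1.13587813e-03, -9.94795945e-04, -2.64828798e-05, -1.45900967e-03,
        9.29109161e-04, -1.07089609e-03]), 'effort': array([-3.86143311e-04, -5.59831882e+01, -4.91766143e+01,  7.67250219e-02,
        3.52665852e-02, -2.04440989e-04]), 'tcp_pos': array([ 246.03736452, -546.62655349,  225.58807481]), 'ee_rot': array([-9.27311426e-04,  9.77738994e-01,  2.09822758e-01, -1.01371840e-04]), 'ft_force': array([ 0.53966171, -0.50234702, -1.13738577]), 'wrist_torque': array([-0.03234821,  0.00296541,  0.02935544]), 'grip_force': 0.0, 'grip_width': 0.9990878819699713}
scene [[0.94, 0.32, -0.12, 731.61], [0.34, -0.88, 0.34, -484.99], [0.0, -0.36, -0.93, 1624.01], [0.0, 0.0, 0.0, 1.0]]
chest [([649.0, 89.0, 1.0], 0.76)]
lid_hinge [([751.0, 86.0, 86.0], 0.82), ([638.0, 439.0, -3.0], 0.43)]
lid_pull [([692.0, 85.0, 339.0], 0.56), ([421.0, 548.0, 2.0], 0.56)]
knuckle_boss [([597.0, 224.0, 56.0], 0.73)]
stay_pivot [([596.0, 222.0, 57.0], 0.8), ([690.0, 85.0, 343.0], 0.5)]
paint_can [([417.0, 550.0, 3.0], 0.77)]
tin_blue [([414.0, 548.0, 3.0], 0.66), ([544.0, -516.0, -1.0], 0.59)]
tin_grey [([356.0, -516.0, 1.0], 0.81)]
can_lid [([637.0, 441.0, -5.0], 0.59)]
top [[-0.0, -0.99, 0.11, 409.59], [-1.0, 0.0, -0.01, 22.76], [0.01, -0.11, -0.99, 1472.66], [0.0, 0.0, 0.0, 1.0]]
chest [([649.0, 88.0, -0.0], 0.88)]
lid_hinge [([752.0, 84.0, 89.0], 0.65), ([599.0, 224.0, 57.0], 0.31)]
lid_pull [([688.0, 88.0, 331.0], 0.87)]
knuckle_boss [([642.0, 201.0, 154.0], 0.67)]
stay_pivot [([597.0, 221.0, 55.0], 0.65)]
paint_can [([416.0, 548.0, 5.0], 0.61)]
tin_blue []
tin_grey [([354.0, -517.0, -3.0], 0.61)]
can_lid [([635.0, 435.0, -0.0], 0.76)]
```

View pics/a.png

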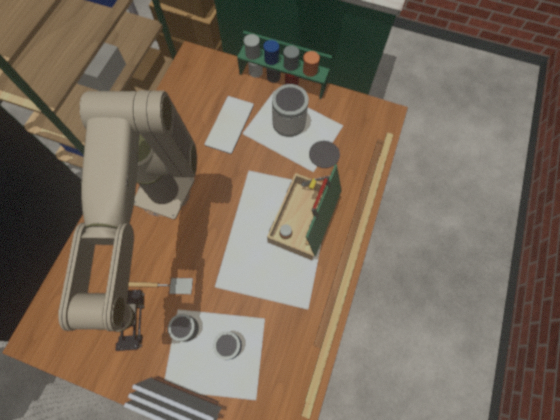

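View pics/b.png

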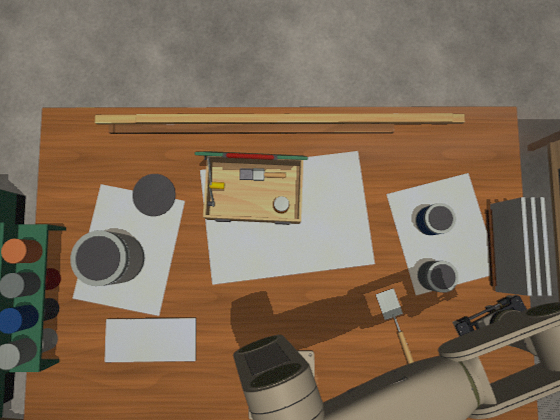

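Scene confirms the networks: the chest is at about (649, 88) with yaw ≈ -0.02. The stay is at top pixel (216,186), the red bar at (248,155), and the bystanders are well clear. I'm moving over now.

>>> carry_out --steps '[0, 0, 0, 1, -1, -0.7, 255, 0, 0, 0, 1, -1, -0.7, 255, 0, 0, 0, 1, -1, -0.7, 255, 0, 0, 0, 1, -1, -0.7, 255, 0, 0, 0, 1, -1, -0.7, 255]'

```text
t: 1.62
tcp_pos: [323.1, -347.4, 334.7]
ee_rot: [0.002, 0.977, 0.212, 0.001]
ft_force: [-0.3, -0.4, -0.1]
grip_width: 0.512
grip_force: 0.0
```

>>> carry_out --steps '[0, 0, 0, 1, -1, 0, 255, 0, 0, 0, 1, -1, 0, 255, 0, 0, 0, 1, -1, 0, 255, 0, 0, 0, 1, -1, 0, 255]'

```text
t: 2.12
tcp_pos: [397.2, -148.5, 331.1]
ee_rot: [-0.0, 0.978, 0.211, -0.0]
ft_force: [0.2, -1.0, -1.3]
grip_width: 0.081
grip_force: 0.0
```

```bash
cat > h.py <<'E'
import numpy as np
from scipy.spatial.transform import Rotation as R
from plant import *
YAW=-0.02;O=np.array([649,88.5,0.])
C=R.from_euler('z',YAW)
def W(p): return O+C.apply(p)          # chest -> world
def rot(down, flip=False):             # tool pointing forward, 'down' deg below level; y along -chest y
    a=np.radians(down);z=np.array([np.cos(a),0,-np.sin(a)]);y=np.array([0,-1.,0])
    if flip: z=np.array([0,0,-1.]);y=np.array([-1.,0,0])
    return C*R.from_matrix(np.c_[np.cross(y,z),y,z])
def row(p,q,p0=None,q0=None):
    s=read_state()
    w,x,y,z=s["ee_rot"]; q0=q0 or R.from_quat([x,y,z,w]); p0=s["tcp_pos"] if p0 is None else p0
    return np.round(np.r_[(q0.inv()*q).as_rotvec()/np.pi,q0.inv().apply(np.array(p)-p0)/150],3).tolist()
def st():
    s=read_state();print(round(s["t"],2),s["joints"].round(2),s["tcp_pos"].round(1),s["ee_rot"].round(3),s["ft_force"].round(1),round(s["grip_width"],3),round(s["grip_force"],1))
E
python3 - <<'E'
from h import *
st()
q=rot(45)
d=np.array([np.cos(.541),0,-np.sin(.541)])
b=np.array([-9,104,155.])
z=np.array([.707,0,-.707])
for back in(70,):
  tip=b-d*(11+back); print(W(tip-8*z).round(1),row(W(tip-8*z),q))
E
```

```text
2.12 [-0.48 -0.37  1.76  0.    1.75  0.67] [ 397.2 -148.5  331.1] [-0.     0.978  0.211 -0.   ] [ 0.2 -1.  -1.3] 0.081 0.0
[567.  194.2 202.4] [-0.056, 0.246, 0.134, 1.973, -1.614, 0.859]
```

>>> carry_out --steps '[-0.028, 0.123, 0.067, 0.8, -0.95, 0, 255, -0.028, 0.123, 0.067, 0.8, -0.95, 0, 255, -0.028, 0.123, 0.067, 0.8, -0.95, 0, 255, -0.028, 0.123, 0.067, 0.8, -0.95, 0, 255, -0.028, 0.123, 0.067, 0.8, -0.95, 0, 255]'

```text
t: 2.75
tcp_pos: [447.6, 28.4, 331.2]
ee_rot: [0.003, 0.975, 0.103, 0.196]
ft_force: [0.5, -0.8, -0.0]
grip_width: 0.009
grip_force: 0.0
```

```bash
cat > g.py <<'E'
from h import *
q=rot(45)
d=np.array([np.cos(.541),0,-np.sin(.541)])
b=np.array([-9,104,155.])
z=np.array([.707,0,-.707])
def T(back): return W(b-d*(11+back)-8*z)
E
python3 -c "
from g import *
st();print(row(T(70),q))"
```

```text
2.75 [-0.12 -0.74  2.05  0.08  1.44  1.25] [447.6  28.4 331.2] [0.003 0.975 0.103 0.196] [ 0.5 -0.8 -0. ] 0.009 0.0
[-0.027, 0.123, 0.067, 0.615, -0.961, 1.137]
```

>>> carry_out --steps '[-0.027, 0.123, 0.067, 0.5, -0.96, 0.7, 255, -0.027, 0.123, 0.067, 0.5, -0.96, 0.7, 255, -0.027, 0.123, 0.067, 0.5, -0.96, 0.7, 255, -0.027, 0.123, 0.067, 0.5, -0.96, 0.7, 255, -0.027, 0.123, 0.067, 0.5, -0.96, 0.7, 255]'

```text
t: 3.38
tcp_pos: [526.8, 187.5, 252.7]
ee_rot: [0.005, 0.925, -0.009, 0.38]
ft_force: [-0.8, -0.4, -0.1]
grip_width: 0.006
grip_force: 0.0
```

```bash
python3 -c "
from g import *
import cv2
st();print(row(T(70),q))
im=camera('wrist');cv2.imwrite('pics/w1.png',im)
for n in ['knuckle_boss','lid_pull','chest','stay_pivot']: print(n,[(np.round(r['point'],1).tolist(),r['confidence']) for r in landmark_of('wrist',n)[:2]])
print(W([-9,108,155]))
"
```

```text
3.38 [ 0.47 -0.65  2.28 -0.46  0.85  2.25] [526.8 187.5 252.7] [ 0.005  0.925 -0.009  0.38 ] [-0.8 -0.4 -0.1] 0.006 0.0
[0.001, 0.002, 0.0, -0.046, -0.051, 0.426]
knuckle_boss [([640.0, 195.5, 154.4], 0.73)]
lid_pull []
chest []
stay_pivot [([593.3, 228.0, 51.8], 0.84)]
[642.16165594 196.65838872 155.        ]
```

View pics/w1.png

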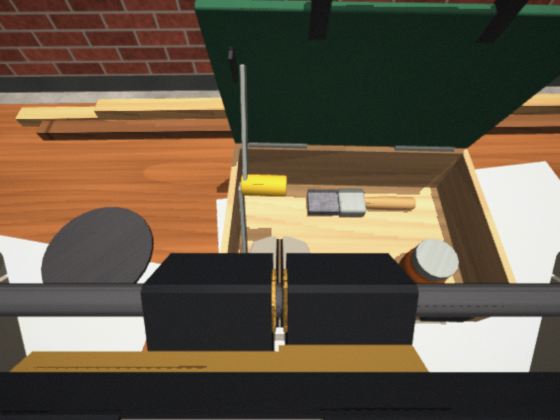

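The wrist view shows the yellow boss at pixel (264,185), with the steel link at its left end (243). That agrees with the estimate, so I'm closing in.

>>> carry_out --steps '[0, 0, 0, -0.045, -0.05, 0.43, 255, 0, 0, 0, -0.045, -0.05, 0.43, 255, 0, 0, 0, -0.045, -0.05, 0.43, 255]'

```text
t: 4.0
tcp_pos: [568.3, 194.0, 207.4]
ee_rot: [0.004, 0.924, -0.01, 0.383]
ft_force: [-0.2, 0.5, 0.8]
grip_width: -0.001
grip_force: 0.0
```

```bash
python3 -c "
from g import *
st()
for k in (70,10,0,-15,-35,-38):print(k,row(T(k),q))"
```

```text
4.0 [ 0.44 -0.46  2.25 -0.52  0.69  2.32] [568.3 194.  207.4] [ 0.004  0.924 -0.01   0.383] [-0.2  0.5  0.8] -0.001 0.0
70 [0.0, -0.0, -0.001, -0.03, -0.001, 0.017]
10 [0.0, -0.0, -0.001, 0.066, -0.001, 0.406]
0 [0.0, -0.0, -0.001, 0.083, -0.001, 0.47]
-15 [0.0, -0.0, -0.001, 0.107, -0.001, 0.567]
-35 [0.0, -0.0, -0.001, 0.139, -0.002, 0.697]
-38 [0.0, -0.0, -0.001, 0.144, -0.002, 0.716]
```

>>> carry_out --steps '[0, 0, 0, 0.03, 0, 0.2, 255, 0, 0, 0, 0.06, 0, 0.38, 255, 0, 0, 0, 0.075, 0, 0.44, 255, 0, 0, 0, 0.085, 0, 0.48, 255, 0, 0, 0, 0.095, 0, 0.51, 255, 0, 0, 0, 0.1, 0, 0.54, 255, 0, 0, 0, 0.105, 0, 0.565, 255, 0, 0, 0, 0.105, 0, 0.565, 255]'

```text
t: 5.0
tcp_pos: [639.2, 194.1, 158.6]
ee_rot: [0.003, 0.924, -0.01, 0.383]
ft_force: [-0.7, 0.2, -0.1]
grip_width: 0.005
grip_force: 0.0
```

```bash
python3 -c "
from g import *
import cv2
st()
for k in (0,-15,-35,-38):print(k,row(T(k),q))
im=camera('wrist');cv2.imwrite('pics/w2.png',im)
for n in ['knuckle_boss']: print(n,[(np.round(r['point'],1).tolist(),r['confidence']) for r in landmark_of('wrist',n)[:2]])"
```

```text
5.0 [ 0.36 -0.19  2.13 -0.57  0.51  2.36] [639.2 194.1 158.6] [ 0.003  0.924 -0.01   0.383] [-0.7  0.2 -0.1] 0.005 0.0
0 [-0.0, -0.0, -0.0, -0.021, 0.009, -0.094]
-15 [-0.0, -0.0, -0.0, 0.003, 0.009, 0.003]
-35 [-0.0, -0.0, -0.0, 0.036, 0.009, 0.133]
-38 [-0.0, -0.0, -0.0, 0.04, 0.009, 0.152]
knuckle_boss [([669.7, 192.9, 135.1], 0.96)]
```

View pics/w2.png

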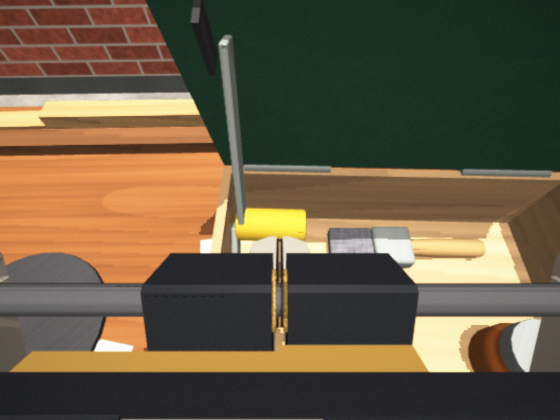

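The boss has moved past straight to about (670,193,135), seen at pixel (272,224), and the lid is still up. I'll follow through a little to be sure, then back off.

>>> carry_out --steps '[0, 0, 0, 0.01, 0, 0.03, 255, 0, 0, 0, 0.017, 0, 0.06, 255, 0, 0, 0, 0.024, 0, 0.09, 255, 0, 0, 0, 0.032, 0, 0.12, 255, 0, 0, 0, 0.038, 0, 0.14, 255, 0, 0, 0, 0.038, 0, 0.14, 255]'

```text
t: 5.85
tcp_pos: [658.0, 193.4, 146.7]
ee_rot: [0.003, 0.924, -0.01, 0.383]
ft_force: [0.3, 0.1, 1.0]
grip_width: 0.001
grip_force: 0.0
```

```bash
python3 -c "
from g import *
st()
camera('wrist');camera('top')
for c,n in [('wrist','knuckle_boss'),('top','lid_pull'),('top','knuckle_boss')]: print(n,[(np.round(r['point'],1).tolist(),r['confidence']) for r in landmark_of(c,n)[:2]])"
```

```text
5.85 [ 0.35 -0.12  2.1  -0.58  0.48  2.37] [658.  193.4 146.7] [ 0.003  0.924 -0.01   0.383] [0.3 0.1 1. ] 0.001 0.0
knuckle_boss [([671.3, 193.3, 132.2], 0.96)]
lid_pull [([678.7, 86.9, 330.4], 0.76)]
knuckle_boss [([674.2, 195.6, 135.1], 0.56), ([678.1, 87.7, 333.8], 0.51)]
```

>>> carry_out --steps '[0, 0, 0, -0.15, 0, -0.65, 255, 0, 0, 0, -0.15, 0, -0.65, 255, 0, 0, 0, 0.1, 0, -1, 255, 0, 0, 0, 0.6, 0, -1, 200, 0, 0, 0, 0.6, 0, -1, 200, 0, 0, 0, 0.6, 0, -1, 200]'

```text
t: 6.85
tcp_pos: [615.6, 193.8, 316.8]
ee_rot: [0.003, 0.924, -0.01, 0.383]
ft_force: [0.6, 0.4, -0.5]
grip_width: 0.209
grip_force: 0.0
```

```bash
sed -i 's/y=np.array(\[-1.,0,0\])/y=np.array([1.,0,0])/' h.py; python3 -c "
from g import *
st()
camera('wrist');camera('top');camera('scene')
for c,n in [('scene','lid_pull'),('top','lid_pull'),('top','knuckle_boss')]: print(n,[(np.round(r['point'],1).tolist(),r['confidence']) for r in landmark_of(c,n)[:2]])
print(row([600,100,440],rot(0,True)))"
```

```text
6.85 [ 0.39 -0.41  2.01 -0.39  0.83  2.13] [615.6 193.8 316.8] [ 0.003  0.924 -0.01   0.383] [ 0.6  0.4 -0.5] 0.209 0.0
lid_pull [([680.1, 88.8, 335.3], 0.86)]
lid_pull [([680.1, 88.5, 329.2], 0.87)]
knuckle_boss [([674.4, 198.1, 131.7], 0.59)]
[0.195, -0.195, -0.472, 0.531, 0.629, -0.652]
```

>>> carry_out --steps '[0, 0, 0, 0.38, 0.27, -0.66, 120, 0, 0, 0, 0.38, 0.27, -0.66, 80, 0.195, -0.195, -0.472, 0.53, 0.63, -0.65, 80, 0.195, -0.195, -0.472, 0.53, 0.63, -0.65, 80, 0.195, -0.195, -0.472, 0.53, 0.63, -0.65, 80, 0.195, -0.195, -0.472, 0.53, 0.63, -0.65, 80, 0.195, -0.195, -0.472, 0.53, 0.63, -0.65, 80, 0.195, -0.195, -0.472, 0.53, 0.63, -0.65, 80, 0.195, -0.195, -0.472, 0.53, 0.63, -0.65, 80, 0.195, -0.195, -0.472, 0.53, 0.63, -0.65, 80]'

```text
t: 8.4
tcp_pos: [600.6, 99.4, 441.2]
ee_rot: [0.002, 0.801, 0.594, 0.079]
ft_force: [0.2, -0.1, -0.4]
grip_width: 0.686
grip_force: 0.0
```

```bash
python3 -c "
from g import *
st();print(row([682,88,385],rot(0,True)))"
```

```text
8.4 [0.03 0.03 1.22 0.09 1.77 0.34] [600.6  99.4 441.2] [0.002 0.801 0.594 0.079] [ 0.2 -0.1 -0.4] 0.686 0.0
[0.036, -0.035, -0.087, 0.034, 0.503, 0.432]
```

>>> carry_out --steps '[0.036, -0.035, -0.087, 0.035, 0.5, 0.1, 80, 0.036, -0.035, -0.087, 0.035, 0.5, 0.43, 80, 0.036, -0.035, -0.087, 0.035, 0.5, 0.43, 80, 0.036, -0.035, -0.087, 0.035, 0.5, 0.43, 80]'

```text
t: 8.9
tcp_pos: [681.6, 88.5, 385.7]
ee_rot: [-0.0, 0.716, 0.698, 0.002]
ft_force: [0.7, 0.0, 1.3]
grip_width: 0.685
grip_force: 0.0
```

```bash
python3 -c "
from g import *
import cv2
st();im=camera('wrist');cv2.imwrite('pics/w3.png',im)
print([(np.round(r['point'],1).tolist(),r['confidence']) for r in landmark_of('wrist','lid_pull')[:2]])
print(row([682,88,324],rot(0,True)))"
```

```text
8.9 [0.05 0.38 0.91 0.   1.85 0.08] [681.6  88.5 385.7] [-0.     0.716  0.698  0.002] [0.7 0.  1.3] 0.685 0.0
[([683.0, 82.8, 333.0], 0.57)]
[0.003, -0.001, -0.002, -0.004, -0.002, 0.446]
```

View pics/w3.png

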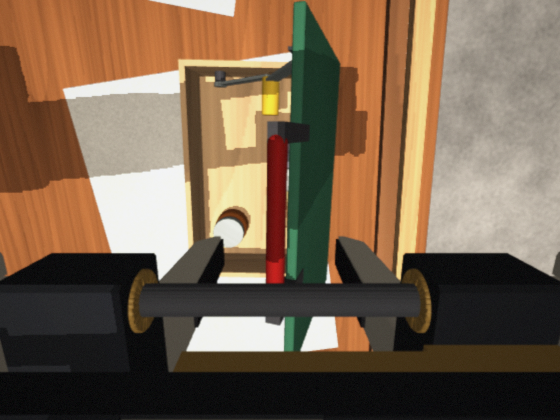

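The red bar (pixels 276, 135–320) lies between the open jaws, so I'm descending and gripping.

>>> carry_out --steps '[0, 0, 0, 0, 0, 0.2, 80, 0, 0, 0, 0, 0, 0.35, 80, 0, 0, 0, 0, 0, 0.43, 80, 0, 0, 0, 0, 0, 0.43, 80]'

```text
t: 9.5
tcp_pos: [681.7, 88.3, 323.7]
ee_rot: [0.001, 0.716, 0.698, 0.003]
ft_force: [0.7, 0.5, -0.4]
grip_width: 0.686
grip_force: 0.0
```

>>> carry_out --steps '[0, 0, 0, 0, 0, 0, 255, 0, 0, 0, 0, 0, 0, 255, 0, 0, 0, 0, 0, 0, 255, 0, 0, 0, 0, 0, 0, 255, 0, 0, 0, 0, 0, 0, 255, 0, 0, 0, 0, 0, 0, 255]'

```text
t: 10.25
tcp_pos: [681.7, 88.4, 321.8]
ee_rot: [-0.0, 0.716, 0.698, 0.002]
ft_force: [-4.8, -0.4, 2.3]
grip_width: 0.139
grip_force: 30.0
```

```bash
python3 -c "
from g import *
import cv2
st();im=camera('wrist');cv2.imwrite('pics/w4.png',im)"
```

```text
10.25 [0.05 0.36 1.06 0.   1.73 0.08] [681.7  88.4 321.8] [-0.     0.716  0.698  0.002] [-4.8 -0.4  2.3] 0.139 30.0
```

View pics/w4.png

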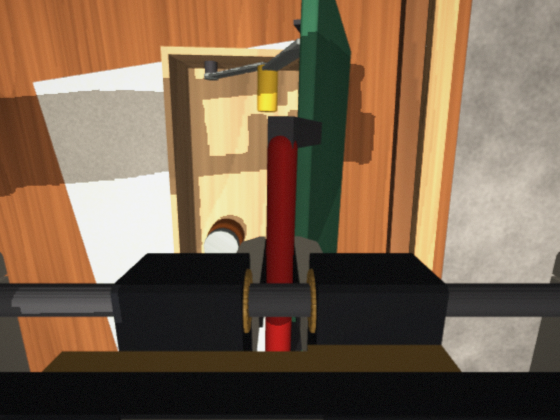

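```bash
python3 - <<'E'
from h import *
from scipy.optimize import brentq
f=lambda a:np.array([105-255*np.cos(a)+5*np.sin(a),90+255*np.sin(a)+5*np.cos(a)])
p=C.inv().apply(read_state()["tcp_pos"]-O);print(p)
a0=brentq(lambda a:f(a)[0]-p[0],.9,1.4);print(a0,f(a0),p[2]+11)
# ease in, constant, ease out
n=60;u=np.linspace(0,1,n+1);s=u+0*u
v=np.minimum(1,np.minimum(u/.1+.15,(1-u)/.2+.2));s=np.r_[0,np.cumsum((v[1:]+v[:-1])/2)];s/=s[-1]
A=a0*(1-s)
for k in range(0,n,10):
  d=[(f(A[i])-f(A[k]))/150 for i in range(k+1,k+11)]
  print(round(A[k+10],3),[(round(float(x[0]),3),round(float(-x[1]),3)) for x in d])
E
```

```text
[ 32.6650677    0.56275268 321.73770672]
1.2636324292964225 [ 32.6650677  334.57648613] 332.7377067204638
1.08 [(-0.009, 0.003), (-0.024, 0.007), (-0.046, 0.014), (-0.073, 0.023), (-0.107, 0.036), (-0.144, 0.05), (-0.181, 0.065), (-0.217, 0.081), (-0.253, 0.097), (-0.289, 0.115)]
0.846 [(-0.035, 0.018), (-0.07, 0.038), (-0.104, 0.058), (-0.138, 0.079), (-0.172, 0.1), (-0.205, 0.123), (-0.237, 0.146), (-0.269, 0.17), (-0.3, 0.195), (-0.331, 0.22)]
0.612 [(-0.03, 0.026), (-0.059, 0.053), (-0.088, 0.081), (-0.116, 0.109), (-0.144, 0.138), (-0.17, 0.167), (-0.197, 0.197), (-0.222, 0.228), (-0.247, 0.259), (-0.27, 0.291)]
0.378 [(-0.023, 0.032), (-0.045, 0.065), (-0.067, 0.099), (-0.088, 0.133), (-0.108, 0.167), (-0.127, 0.202), (-0.145, 0.237), (-0.163, 0.273), (-0.18, 0.309), (-0.196, 0.346)]
0.144 [(-0.015, 0.037), (-0.029, 0.074), (-0.042, 0.112), (-0.055, 0.149), (-0.066, 0.188), (-0.077, 0.226), (-0.086, 0.265), (-0.095, 0.303), (-0.103, 0.342), (-0.11, 0.382)]
0.0 [(-0.006, 0.038), (-0.011, 0.074), (-0.014, 0.107), (-0.017, 0.136), (-0.019, 0.162), (-0.02, 0.185), (-0.021, 0.205), (-0.022, 0.221), (-0.022, 0.234), (-0.022, 0.244)]
```

>>> carry_out --steps '[0, 0, 0, 0, -0.009, 0.003, 255, 0, 0, 0, 0, -0.024, 0.007, 255, 0, 0, 0, 0, -0.046, 0.014, 255, 0, 0, 0, 0, -0.073, 0.023, 255, 0, 0, 0, 0, -0.107, 0.036, 255, 0, 0, 0, 0, -0.144, 0.05, 255, 0, 0, 0, 0, -0.181, 0.065, 255, 0, 0, 0, 0, -0.217, 0.081, 255, 0, 0, 0, 0, -0.253, 0.097, 255, 0, 0, 0, 0, -0.289, 0.115, 255]'

```text
t: 11.55
tcp_pos: [638.2, 90.3, 304.0]
ee_rot: [-0.0, 0.716, 0.698, 0.002]
ft_force: [0.5, 6.5, 2.4]
grip_width: 0.14
grip_force: 30.0
```

>>> carry_out --steps '[0, 0, 0, 0.001, -0.035, 0.018, 255, 0, 0, 0, 0.002, -0.07, 0.038, 255, 0, 0, 0, 0.003, -0.104, 0.058, 255, 0, 0, 0, 0.004, -0.138, 0.079, 255, 0, 0, 0, 0.005, -0.172, 0.1, 255, 0, 0, 0, 0.006, -0.205, 0.123, 255, 0, 0, 0, 0.007, -0.237, 0.146, 255, 0, 0, 0, 0.008, -0.269, 0.17, 255, 0, 0, 0, 0.009, -0.3, 0.195, 255, 0, 0, 0, 0.01, -0.331, 0.22, 255]'

```text
t: 12.8
tcp_pos: [588.7, 92.7, 270.3]
ee_rot: [-0.0, 0.716, 0.698, 0.002]
ft_force: [1.4, 3.9, 0.1]
grip_width: 0.14
grip_force: 30.0
```

>>> carry_out --steps '[0, 0, 0, 0.001, -0.03, 0.026, 255, 0, 0, 0, 0.002, -0.059, 0.053, 255, 0, 0, 0, 0.003, -0.088, 0.081, 255, 0, 0, 0, 0.004, -0.116, 0.109, 255, 0, 0, 0, 0.005, -0.144, 0.138, 255, 0, 0, 0, 0.006, -0.17, 0.167, 255, 0, 0, 0, 0.007, -0.197, 0.197, 255, 0, 0, 0, 0.008, -0.222, 0.228, 255, 0, 0, 0, 0.009, -0.247, 0.259, 255, 0, 0, 0, 0.01, -0.27, 0.291, 255]'

```text
t: 14.05
tcp_pos: [548.5, 94.6, 227.0]
ee_rot: [0.0, 0.716, 0.698, 0.002]
ft_force: [-3.6, -0.9, 1.6]
grip_width: 0.136
grip_force: 30.0
```

>>> carry_out --steps '[0, 0, 0, 0.001, -0.023, 0.032, 255, 0, 0, 0, 0.002, -0.045, 0.065, 255, 0, 0, 0, 0.003, -0.067, 0.099, 255, 0, 0, 0, 0.003, -0.088, 0.133, 255, 0, 0, 0, 0.004, -0.108, 0.167, 255, 0, 0, 0, 0.004, -0.127, 0.202, 255, 0, 0, 0, 0.005, -0.145, 0.237, 255, 0, 0, 0, 0.006, -0.163, 0.273, 255, 0, 0, 0, 0.006, -0.18, 0.309, 255, 0, 0, 0, 0.006, -0.196, 0.346, 255]'

```text
t: 15.3
tcp_pos: [518.5, 96.1, 174.4]
ee_rot: [-0.0, 0.716, 0.698, 0.001]
ft_force: [-6.6, -3.7, 1.7]
grip_width: 0.143
grip_force: 29.9
```

>>> carry_out --steps '[0, 0, 0, -0.001, -0.017, 0.037, 255, 0, 0, 0, -0.002, -0.032, 0.074, 255, 0, 0, 0, -0.002, -0.046, 0.112, 255, 0, 0, 0, -0.003, -0.059, 0.149, 255, 0, 0, 0, -0.003, -0.071, 0.188, 255, 0, 0, 0, -0.003, -0.082, 0.226, 255, 0, 0, 0, -0.003, -0.091, 0.265, 255, 0, 0, 0, -0.003, -0.1, 0.303, 255, 0, 0, 0, -0.003, -0.109, 0.342, 255, 0, 0, 0, -0.003, -0.116, 0.382, 255]'

```text
t: 16.55
tcp_pos: [501.1, 96.9, 116.9]
ee_rot: [-0.001, 0.716, 0.698, 0.001]
ft_force: [-7.5, -1.1, 0.2]
grip_width: 0.142
grip_force: 30.0
```

```bash
python3 -c "
from g import *
import cv2
st();camera('top');im=camera('scene')
for c in ('top','scene'): print([(np.round(r['point'],1).tolist(),r['confidence']) for r in landmark_of(c,'lid_pull')[:2]])"
```

```text
16.55 [ 0.09 -0.03  1.86  0.    1.31  0.11] [501.1  96.9 116.9] [-0.001  0.716  0.698  0.001] [-7.5 -1.1  0.2] 0.142 30.0
[]
[([500.8, 98.0, 138.4], 0.74)]
```

>>> carry_out --steps '[0, 0, 0, 0, -0.012, 0.038, 255, 0, 0, 0, 0, -0.018, 0.074, 255, 0, 0, 0, 0, -0.022, 0.107, 255, 0, 0, 0, 0, -0.026, 0.136, 255, 0, 0, 0, 0, -0.03, 0.162, 255, 0, 0, 0, 0, -0.032, 0.185, 255, 0, 0, 0, 0, -0.034, 0.205, 255, 0, 0, 0, 0, -0.034, 0.205, 255]'

```text
t: 17.75
tcp_pos: [497.4, 97.1, 86.9]
ee_rot: [0.0, 0.716, 0.698, 0.002]
ft_force: [-2.9, -3.1, -2.4]
grip_width: 0.139
grip_force: 29.9
```

>>> carry_out --steps '[0, 0, 0, 0, 0, 0.01, 255, 0, 0, 0, 0, 0, 0.02, 255, 0, 0, 0, 0, 0, 0.03, 255, 0, 0, 0, 0, 0, 0.035, 255, 0, 0, 0, 0, 0, 0.035, 255, 0, 0, 0, 0, 0, 0.035, 255]'

```text
t: 18.5
tcp_pos: [497.1, 97.1, 81.8]
ee_rot: [-0.0, 0.716, 0.698, 0.002]
ft_force: [-4.5, -2.4, -1.6]
grip_width: 0.143
grip_force: 29.9
```

```bash
python3 -c "
from g import *
import cv2
st();cv2.imwrite('pics/w5.png',camera('wrist'))
print([(np.round(r['point'],1).tolist(),r['confidence']) for r in landmark_of('wrist','lid_pull')[:2]])"
```

```text
18.5 [ 0.09 -0.    1.9   0.    1.24  0.11] [497.1  97.1  81.8] [-0.     0.716  0.698  0.002] [-4.5 -2.4 -1.6] 0.143 29.9
[([499.9, 94.0, 105.3], 0.63)]
```

View pics/w5.png

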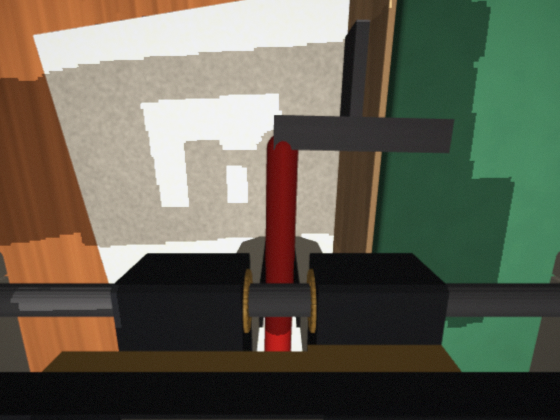

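Bar at pixel (281,140–350). The lid is almost down, but there's no contact force yet, so I'm continuing gently.

>>> carry_out --steps '[0, 0, 0, 0, 0, 0.01, 255, 0, 0, 0, 0, 0, 0.02, 255, 0, 0, 0, 0, 0, 0.03, 255, 0, 0, 0, 0, 0, 0.03, 255]'

```text
t: 19.1
tcp_pos: [496.9, 97.1, 77.1]
ee_rot: [-0.0, 0.716, 0.698, 0.002]
ft_force: [-4.4, -2.8, -3.9]
grip_width: 0.141
grip_force: 29.9
```

>>> carry_out --steps '[0, 0, 0, 0, 0, 0.01, 255, 0, 0, 0, 0, 0, 0.02, 255, 0, 0, 0, 0, 0, 0.03, 255, 0, 0, 0, 0, 0, 0.03, 255]'

```text
t: 19.6
tcp_pos: [496.8, 97.2, 73.5]
ee_rot: [-0.0, 0.716, 0.698, 0.001]
ft_force: [-10.7, -3.7, 6.4]
grip_width: 0.137
grip_force: 29.9
```

>>> carry_out --steps '[0, 0, 0, 0, -0.005, 0.01, 255, 0, 0, 0, 0, -0.01, 0.015, 255, 0, 0, 0, 0, -0.01, 0.015, 255]'

```text
t: 19.98
tcp_pos: [496.9, 97.2, 73.4]
ee_rot: [0.001, 0.716, 0.698, 0.003]
ft_force: [-13.1, -4.2, 19.9]
grip_width: 0.141
grip_force: 29.9
```

```bash
python3 -c "
from g import *
st();camera('wrist');camera('scene')
for c in('wrist','scene'): print([(np.round(r['point'],1).tolist(),r['confidence']) for r in landmark_of(c,'lid_pull')[:2]])"
```

```text
19.98 [0.09 0.   1.91 0.   1.22 0.11] [496.9  97.2  73.4] [0.001 0.716 0.698 0.003] [-13.1  -4.2  19.9] 0.141 29.9
[([498.7, 95.5, 95.2], 0.94)]
[([497.4, 97.6, 100.4], 0.73)]
```

The lid is resting on the rim, with the force rising and the motion stopped. I'm easing off, opening partway and withdrawing upward.

>>> carry_out --steps '[0, 0, 0, 0, 0.01, -0.01, 255, 0, 0, 0, 0, 0.01, -0.01, 160, 0, 0, 0, 0, 0.01, -0.01, 160, 0, 0, 0, 0, 0.01, -0.01, 160, 0, 0, 0, 0, 0.01, -0.01, 160]'

```text
t: 20.8
tcp_pos: [497.8, 97.4, 72.4]
ee_rot: [0.0, 0.716, 0.698, 0.002]
ft_force: [0.5, 0.4, 0.1]
grip_width: 0.37
grip_force: 0.0
```

>>> carry_out --steps '[0, 0, 0, 0, 0, -0.1, 160, 0, 0, 0, 0, 0, -0.25, 160, 0, 0, 0, 0, 0, -0.5, 160, 0, 0, 0, 0, -0.5, -1, 160, 0, 0, 0, 0, -0.5, -1, 160, 0, 0, 0, 0, -0.5, -1, 160]'

```text
t: 21.55
tcp_pos: [423.0, 99.2, 226.4]
ee_rot: [0.002, 0.716, 0.698, 0.005]
ft_force: [0.9, -0.6, -0.0]
grip_width: 0.371
grip_force: 0.0
```

```bash
python3 -c "
from g import *
import cv2
st();im=camera('scene');cv2.imwrite('pics/s2.png',cv2.resize(im[120:300,200:420],None,fx=3,fy=3));camera('top');camera('wrist')
for c in('wrist','scene','top'):
  for n in ('lid_pull','can_lid','paint_can'): print(c,n,[(np.round(r['point'],1).tolist(),r['confidence']) for r in landmark_of(c,n)[:1]])"
```

```text
21.55 [ 0.11 -0.35  1.93  0.    1.55  0.13] [423.   99.2 226.4] [0.002 0.716 0.698 0.005] [ 0.9 -0.6 -0. ] 0.371 0.0
wrist lid_pull [([502.0, 93.4, 94.8], 0.89)]
wrist can_lid [([643.9, 92.4, -2.0], 0.27)]
wrist paint_can []
scene lid_pull [([497.7, 96.0, 94.2], 0.92)]
scene can_lid [([637.6, 441.8, -2.3], 0.63)]
scene paint_can [([418.4, 549.3, 2.7], 0.89)]
top lid_pull [([751.7, 79.9, 87.4], 0.39)]
top can_lid [([636.2, 435.3, 2.2], 0.88)]
top paint_can [([415.9, 544.5, 3.0], 0.74)]
```

View pics/s2.png

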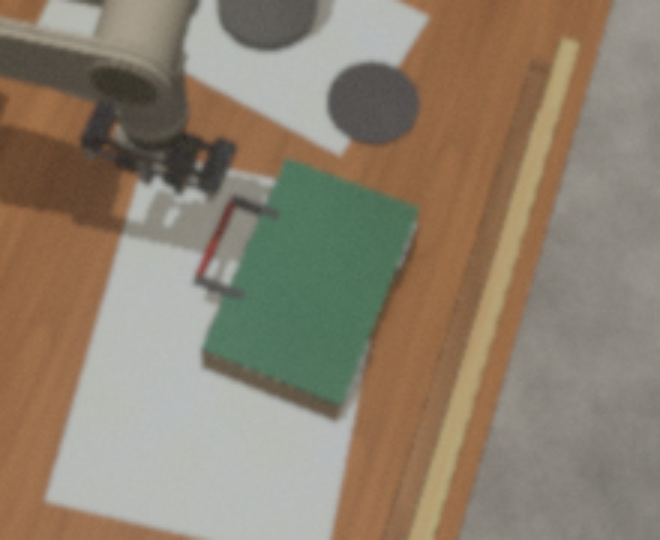

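The lid is flat and shut: the green panel fills the chest top, and the pull is at z≈94.5 against the nominal 95. The gripper is clear and the bystanders haven't moved.

```bash
python3 -c "
from plant import *
print(sign_off())"
```

```text
the job is handed in; nothing more can be done
None
```

The stay was broken at its knuckle with the lid still up, then the lid was lowered slowly until it rested on the rim and let go, and the job is handed in (no verdict was returned); the paint can and can lid measured unmoved, and the arm stayed well clear of the two tins on every move.

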